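# Sleeve the twin sander and hold its run lever

## Task

Push each sanding sleeve fully down onto its matching spindle of the little sander (the wide one on the thick spindle, the narrow one on the slim spindle) and let go of them. Then flip the safety catch on the control box right over towards the robot, and after that pull the lever it guards all the way towards the robot and finish while still holding it there with the gripper: the lever springs back if let go. Leave the other things on the table where they are.

Things in the scene. Friction and masses are not known exactly. Their poses are not given: they have to be found in the camera images.
- wide_sleeve: wide sanding sleeve, a brown open tube standing upright loose on the table: outer diameter 50, bore 40, height 40 mm; 40 g; origin at the centre of its lower end, z along its axis
- narrow_sleeve: narrow sanding sleeve, same brown grit tube, standing upright loose on the table: outer diameter 34, bore 24, height 40 mm; 30 g; origin at the centre of its lower end, z along its axis
- sander: twin-spindle sander, grey box with aluminium deck, fixed to the table: 120 (its x) x 240 (its y) x 60 mm high; origin at the centre of its underside; its front faces its -x, roughly towards the robot. Two upright black rubber spindles stand 50 mm above the deck, at its y = +60 (thick) and y = -60 mm (slim)
- thick_spindle (a point): centre of the top of the thick spindle: diameter 36 mm, upper 6 mm chamfered, top 50 mm above the deck and 110 mm above the table. A seated sleeve stands on the deck, its lower end 50 mm below this point
- slim_spindle (a point): centre of the top of the slim spindle: diameter 20 mm, upper 6 mm chamfered, top 50 mm above the deck and 110 mm above the table. A seated sleeve stands on the deck, its lower end 50 mm below this point
- control: hold-to-run control box, grey, fixed to the table: 160 (its x) x 180 (its y) x 50 mm high; origin at the centre of its underside; its front faces its -x, roughly towards the robot. On top: the lever shaft at its y = -30 mm and the catch that guards it
- catch (a joint): safety catch angle (rad) about the axle along the control box's y: 0 = closed, lying just in front of the lever's shaft and physically blocking it; grows as it is lifted up and over towards the robot (control's -x), 1.57 = straight up, 3.0 = stop, flipped right over. Light; past upright it falls open by its own weight, before upright it falls shut
- catch_grip (a point): where to take the catch: on its steel cross bar, diameter 10 mm, running from control y = -50 to +70 mm; this point is on the bar's centreline at y = +50 mm; a flat arm 8 mm wide joins the bar to its axle at y = 0. Closed: 82 mm above the table (32 mm above the box top). It moves on a circle of radius 58 mm about catch_axle
- catch_axle (a point): fixed point on the catch's hinge axis (along the control box's y), 85 mm above the table, at the same control y (+50 mm) as catch_grip
- run_lever (a joint): lever angle (rad): 0 = upright at rest, grows as its top is pulled towards the robot (control's -x), 0.7 = its stop, fully pulled. A spring returns it to 0: about 3 N at the grip at the start of the pull and 6 N at the stop
- lever_grip (a point): where to take the lever: on its black handle, a round bar of diameter 18 mm along the control box's y that sticks out sideways to -y from the top of the 12 mm shaft (bar from control y = -20 to -95 mm, shaft at -30); this point is on the bar's centreline at y = -72 mm. At rest 160 mm above the table; it moves on a circle of radius 110 mm about lever_axle
- lever_axle (a point): fixed point on the lever's pivot axis (along the control box's y), 50 mm above the table, straight below lever_grip when the lever is at rest
- case: bystander: open white plastic sorting case with small parts, 80 x 120 x 25 mm, origin under its centre
- tin: bystander: round tin, diameter 68, height 55 mm, origin under its centre
- amber_bottle: bystander: brown glass bottle, diameter 84, height 190 mm, origin under its centre
- drill: bystander: cordless drill standing on its battery, about 185 mm high, origin under its battery
- tray: bystander: shallow clear plastic tray, 90 x 130 x 18 mm, origin under its centre
- screwdriver: bystander: screwdriver lying on the table

How it is judged (in metres and radians):
On the way, in this order (a step that is already met when the one before it is completed fails the run):
1. each sleeve is fully down on its matching spindle and let go (horizontal distance between wide_sleeve and thick_spindle below 0.006 m and z of wide_sleeve in the frame of thick_spindle below -0.046 m and angle between each of wide_sleeve, narrow_sleeve's own z axis and vertical below 0.1 rad and horizontal distance between narrow_sleeve and slim_spindle below 0.006 m and z of narrow_sleeve in the frame of slim_spindle below -0.046 m and contact force between the fingers and wide_sleeve below 0.3 N and contact force between the fingers and narrow_sleeve below 0.3 N), for 0.2 s.
2. the safety catch is flipped over towards the robot (value of joint catch above 2.2 rad), for 0.2 s.
3. the lever is fully pulled (value of joint run_lever above 0.55 rad), for 0.5 s.
At the end, for the whole second after the job is handed in: Both sleeves sit on their own spindles (within 6 mm of the axis, lower end within 4 mm of the deck, upright within 0.1 rad), the catch is flipped over beyond 2.2 rad, and the gripper's fingers hold the lever (over 2 N of contact) still pulled beyond 0.55 rad of its 0.7 rad travel (horizontal distance between wide_sleeve and thick_spindle below 0.006 m and z of wide_sleeve in the frame of thick_spindle below -0.046 m and angle between each of wide_sleeve, narrow_sleeve's own z axis and vertical below 0.1 rad and horizontal distance between narrow_sleeve and slim_spindle below 0.006 m and z of narrow_sleeve in the frame of slim_spindle below -0.046 m and value of joint catch above 2.2 rad and value of joint run_lever above 0.55 rad and velocity of joint run_lever below 0.2 rad/s and contact force between the fingers and run_lever above 2 N); the arm keeps its last pose, push and grip.
It fails at once if the lever is forced past the closed catch (value of joint run_lever above 0.2 rad and value of joint catch below 1.2 rad).
It fails at once if a bystander is moved more than 4 cm (distance of any of case, tin, amber_bottle, drill, tray, screwdriver from where it was at the start of the episode above 0.04 m).
It also fails if it takes over 72 s, if anything falls off the work surface, if the arm or the gripper's body presses on something with over 40 N, if the wrist force passes 120 N, or if a joint passes its speed limit or range.

## Robot

A 6-joint arm with a two-finger parallel gripper is mounted at the origin on the work surface. World frame = base frame: x ahead of the robot, y to its left, z up, the work surface at z = 0. Lengths are in m, angles in degrees, forces in N, time in s.
With the tool pointing down it reaches from about 0.375 to 0.9 m from the base axis. Payload 3.1 kg.
Tool frame: the origin (TCP) lies on the centre line of the jaws, within the pads' length; the fingertips stand 22 mm ahead of it and the grasp point (between the pads) lies 3 mm ahead of it; z points along the fingers, y is the line along which they close (so a half turn about z gives the same grasp; the last joint's range is limited). The gripper opens to 87 mm and grips with 3 to 60 N. Pads are 19 mm wide; open, the fingers measure 117 mm over their backs; the gripper's body (75 mm by 190 mm) begins 51 mm behind the grasp point.
Start: joints at [56.121, 30.224, 82.088, -0, 67.689, -10.227], TCP at [0.251, 0.572, 0.245] pointing down, gripper open.
Joint ranges: [-176.69, 176.69], [-43.24, 126.21], [12.49, 139.97], [-82, 262], [0, 151.66], [-163.58, 163.58]. Speed limits (degrees/s): [159.86, 159.86, 180, 180, 180, 180].

## Interface

Orientations are given as a 3x3 rotation matrix whose columns are the frame's x, y, z axes.
In Python, from rig import * gives the robot as it stands.
- The arm moves only by the shell command python3 -m jog 'ROWS'. ROWS is text: rows parted by semicolons, each of 7 numbers parted by spaces: the shift along the tool's x, y, z in mm, then the turn, a rotation vector about the tool's x, y, z in rad, then the finger opening in mm, from 0 to 87. In form: tx ty tz ax ay az fingers; .... A call has 1 to 12 rows; each row shifts and turns the commanded pose from where the row before left it, along the tool's axes as they then stand; what a row does not reach is not made up. A row lasts 1/8 s, in which the tool goes at most 62.5 mm and 10.7 degrees, less where a joint would pass 70% of its speed; a pose out of reach is approached as far as the arm can. A call with a gripper value outside its range is refused whole. The fingers move at their own pace and stop on an object; the grip force is fixed at half the most. Time passes only in rows, so rows that do not move let the fingers close. It gives the time, the measured TCP pose, the force, the opening and the grip force at its end, in the units of the state.
- read_state(): the state, without advancing time (a new reading comes with each control period).
- capture(name): name is "scene" or "top" or "wrist"; returns a dict with "color" (480x640x3 uint8, red, green, blue), "camera_matrix" (3x3 intrinsics, pixels), "R" (3x3) and "t" (3): a world point X has camera coordinates R X + t. Camera axes: x right, y down, z forward; pixel columns grow to the right and rows downward; lengths in m; the calibration is good to about 2 mm. A picture is of the moment at which its call begins. There is no depth.
- hand_in(): hands the job in; it is judged then, once.
Trained networks look in the newest picture that a camera, given by its name, has taken for a name from the list of things; names that differ only in an ending like _2 or _b are one class to them, and where a whole thing is asked for, a point or a joint stands for the part that bears it (a point fixed in the world has none). Each returns a list of dicts, best first, with "conf" (0 to 1); they miss things now and then, are a little off and sometimes report something else, mostly with a low value. They report only what shows in the picture. A call takes as long as a camera call.
- find_in(camera, target): "at" ([x, y, z] in m, in world coordinates, good to about 4 mm: the middle of the surface that is visible of it).
- trace(camera, target): "pixels" (480x640 bool, what is visible of it).
- place_of(camera, target): "at" ([x, y, z] in m, in world coordinates, good to about 4 mm: a listed point, or the origin of a listed thing).
The state is a dict: "time_s": time; "joint_positions": joint angles; "qvel": joint speeds; "tau": joint torques, N m; "position": TCP position; "tcp_rot": TCP orientation; "force": force on the tool from outside, world axes, zero at the start; "moment": the same for the moment, N m; "opening": opening from 0.0 (shut) to 1.0 (fully open); "grasp_force": force on a finger pad.
Only numpy, scipy, OpenCV 4.12 (cv2) and the standard library are available. Lean on these libraries where they do the work, as an engineer would, in place of code of your own. Each camera call takes 0.05 s, during which the arm holds its last target. There are 200 camera calls.

## Working session

There is one attempt and no reset: what is moved stays moved. The work goes in short steps, Python scripts to look and compute and a shell command to move; the robot and the scene stay as the last step left them, time stands still between calls to the robot, and variables do not carry over. Pictures are saved under pics/ and viewed, at most 10 in all, crops included, and the job is handed in when it is done.

```bash
ls; mkdir -p pics; cat > look.py <<'E'
from rig import *
import numpy as np, cv2
E
python3 - <<'E'
from look import *
s=read_state(); print(s['time_s'],s['position'],np.round(s['tcp_rot'],3).tolist(),s['opening'])
for c in ['scene','top','wrist']:
    d=capture(c); cv2.imwrite(f'pics/{c}0.png',d['color'][:,:,::-1])
    print(c,np.round(-d['R'].T@d['t'],3))
    for n in ['wide_sleeve','narrow_sleeve','sander','thick_spindle','slim_spindle','control','catch_grip','catch_axle','lever_grip','lever_axle','case','tin','amber_bottle','drill','tray','screwdriver']:
        try:
            r=place_of(c,n); print(' ',n,[(np.round(q['at'],3).tolist(),round(q['conf'],2)) for q in r[:2]])
        except Exception as e: print(n,e)
print(read_state()['time_s'])
E
```

```text
pics
0.0 [0.25029498 0.57194892 0.24356857] [[-0.916, 0.401, -0.001], [0.401, 0.916, -0.002], [0.0, -0.002, -1.0]] 0.9982617133107111
scene [1.393 0.446 1.081]
  wide_sleeve [([0.583, -0.198, 0.001], 0.71), ([0.437, -0.231, 0.001], 0.61)]
  narrow_sleeve [([0.405, 0.224, -0.006], 0.49)]
  sander [([0.61, 0.185, -0.001], 0.72)]
  thick_spindle []
  slim_spindle [([0.607, 0.12, 0.103], 0.75)]
  control [([0.583, -0.196, 0.003], 0.95), ([0.777, -0.019, 0.002], 0.21)]
  catch_grip [([0.621, -0.154, 0.084], 0.78)]
  catch_axle [([0.564, -0.141, 0.086], 0.83)]
  lever_grip [([0.623, -0.271, 0.159], 0.73)]
  lever_axle [([0.625, -0.275, 0.05], 0.65)]
  case [([0.452, -0.026, -0.001], 0.86)]
  tin [([0.774, -0.018, 0.003], 0.69), ([0.624, -0.274, 0.05], 0.52)]
  amber_bottle [([0.658, 0.42, 0.001], 0.86)]
  drill [([0.668, -0.431, -0.0], 0.58)]
  tray [([0.532, 0.474, -0.001], 0.62)]
  screwdriver [([0.487, -0.47, -0.001], 0.61)]
top [0.266 0.    1.629]
  wide_sleeve [([0.438, -0.228, -0.001], 0.69), ([0.406, 0.221, -0.003], 0.22)]
  narrow_sleeve [([0.404, 0.22, 0.001], 0.64)]
  sander [([0
[... 290 characters left out ...]
0.628, -0.273, 0.05], 0.75), ([0.586, -0.192, 0.0], 0.28)]
  case [([0.453, -0.032, 0.0], 0.61)]
  tin [([0.774, -0.017, 0.003], 0.94), ([0.608, 0.246, 0.111], 0.6)]
  amber_bottle [([0.657, 0.423, -0.004], 0.83), ([0.609, 0.124, 0.113], 0.68)]
  drill [([0.672, -0.434, 0.007], 0.8)]
  tray [([0.523, 0.472, 0.003], 0.7), ([0.605, 0.179, -0.002], 0.27)]
  screwdriver [([0.488, -0.47, 0.001], 0.98), ([0.628, -0.275, 0.048], 0.54)]
wrist [0.176 0.607 0.386]
  wide_sleeve []
  narrow_sleeve []
  sander []
  thick_spindle []
  slim_spindle []
  control []
  catch_grip []
  catch_axle []
  lever_grip []
  lever_axle []
  case []
  tin []
  amber_bottle []
  drill []
  tray []
  screwdriver []
2.55
```

View pics/scene0.png

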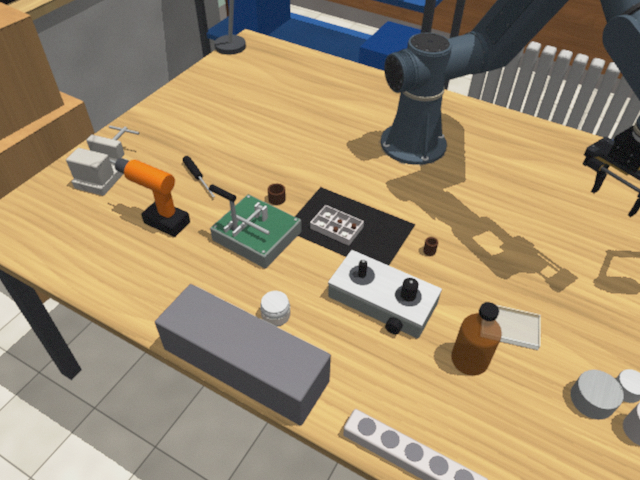

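View pics/top0.png

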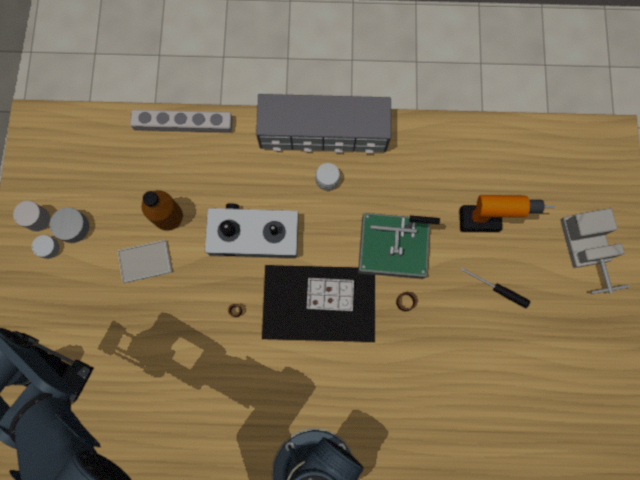

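```bash
python3 -m jog '0 0 0 0 0 -0.1375 87;0 0 0 0 0 -0.1375 87;0 0 0 0 0 -0.1375 87;-21.4 -50 0 0 0 0 87;-21.4 -50 0 0 0 0 87;-21.4 -50 0 0 0 0 87;-21.4 -50 0 0 0 0 87;-21.4 -50 0 0 0 0 87;-21.4 -50 0 0 0 0 87;-21.4 -50 0 0 0 0 87;0 0 0 0 0 0 87'
cat >> look.py <<'E'
def tri(obs):  # obs: list of (capture dict, (u,v)) -> world point, residual
    A=[];b=[]
    for d,uv in obs:
        C=-d['R'].T@d['t']; r=d['R'].T@np.linalg.inv(d['camera_matrix'])@np.array([*uv,1.]); r/=np.linalg.norm(r)
        P=np.eye(3)-np.outer(r,r); A.append(P); b.append(P@C)
    A=np.vstack(A);b=np.hstack(b); x=np.linalg.lstsq(A,b,rcond=None)[0]; return x,np.abs(A@x-b).max()
def onz(d,uv,z):
    C=-d['R'].T@d['t']; r=d['R'].T@np.linalg.inv(d['camera_matrix'])@np.array([*uv,1.]); return C+r*(z-C[2])/r[2]
def px(d,X):
    p=d['camera_matrix']@(d['R']@np.asarray(X)+d['t']); return p[:2]/p[2]
def st():
    s=read_state(); print('t',round(s['time_s'],2),'pos',np.round(s['position'],4),'x',np.round(s['tcp_rot'][:,0],3),'z',np.round(s['tcp_rot'][:,2],3),'op',round(s['opening'],3),'F',np.round(s['force'],1),'g',round(s['grasp_force'],1)); return s
def show(c,name):
    d=capture(c); cv2.imwrite(f'pics/{name}.png',d['color'][:,:,::-1]); return d
E
python3 - <<'E'
from look import *
st(); d=show('wrist','w1'); print('cam',-d['R'].T@d['t'],'axis',d['R'][2])
print(d['camera_matrix'])
for n in ['narrow_sleeve','slim_spindle','thick_spindle']:
    print(n,[(np.round(q['at'],4).tolist(),round(q['conf'],2)) for q in place_of('wrist',n)[:2]])
E
```

```text
time_s: 3.92
position: [0.4022, 0.2197, 0.2448]
tcp_rot: [[-1.0, 0.007, 0.001], [0.007, 1.0, -0.0], [-0.001, -0.0, -1.0]]
force: [-0.1, 0.7, 0.1]
opening: 1.004
grasp_force: 0.0
t 3.92 pos [0.4022 0.2197 0.2448] x [-1.     0.007 -0.001] z [ 0.001 -0.    -1.   ] op 1.004 F [-0.1  0.7  0.1] g 0.0
cam [0.32050804 0.22191208 0.38603362] axis [ 0.29819826 -0.00188665 -0.95450209]
[[375.68032422   0.         319.34501853]
 [  0.         375.68032422 241.76921267]
 [  0.           0.           1.        ]]
narrow_sleeve [([0.4039, 0.2158, -0.0011], 0.8)]
slim_spindle []
thick_spindle []
```

View pics/w1.png

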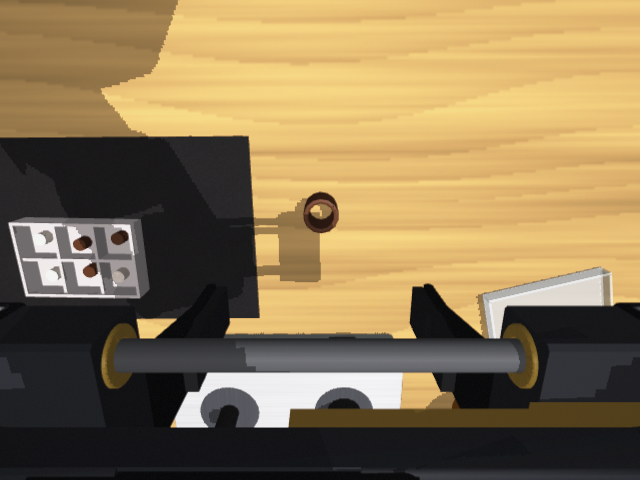

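```bash
cat >> look.py <<'E'
from scipy.optimize import least_squares
def cylfit(d,mask,r,h,z0,guess):  # fit x,y of upright cylinder to silhouette mask by centroid+extent
    m=mask.astype(np.uint8); n,l,s,c=cv2.connectedComponentsWithStats(m); k=1+np.argmax(s[1:,4]); m=(l==k)
    ys,xs=np.nonzero(m); c0=np.array([xs.min()+xs.max()+0.,ys.min()+ys.max()])/2
    a=np.linspace(0,2*np.pi,72)
    def f(p):
        P=np.array([px(d,[p[0]+r*np.cos(t),p[1]+r*np.sin(t),z]) for z in (z0,z0+h) for t in a])
        return (P.min(0)+P.max(0))/2-c0
    q=least_squares(f,guess).x
    P=np.array([px(d,[q[0]+r*np.cos(t),q[1]+r*np.sin(t),z]) for z in (z0,z0+h) for t in a])
    print('fit',np.round(q,4),'extent model',np.round(np.ptp(P,0),1),'mask',np.ptp(xs)+1,np.ptp(ys)+1)
    return q
E
python3 - <<'E'
from look import *
for c in ['wrist','top','scene']:
    d=capture(c)
    for n,r,g in [('narrow_sleeve',.017,(.405,.22)),('wide_sleeve',.025,(.438,-.229))]:
        for q in trace(c,n)[:1]:
            print(c,n,round(q['conf'],2)); cylfit(d,q['pixels'],r,.04,0,g)
E
python3 -m jog '-58 -12 0 0 0 0 87;-58 -12 0 0 0 0 87;-57 -12 0 0 0 0 87;0 0 0 0 0 0 87'
python3 - <<'E'
from look import *
st(); d=show('wrist','w2')
for n,r in [('thick_spindle',.018),('slim_spindle',.010),('sander',0)]:
    print(n,[(np.round(q['at'],4).tolist(),round(q['conf'],2)) for q in place_of('wrist',n)[:2]])
E
```

```text
wrist narrow_sleeve 0.58
fit [0.4028 0.2229] extent model [35.9 42.4] mask 35 42
top wide_sleeve 0.47
fit [ 0.4434 -0.241 ] extent model [21.1 20.5] mask 12 16
scene narrow_sleeve 0.66
fit [ 0.5593 -0.2318] extent model [13.9 19.5] mask 32 28
scene wide_sleeve 0.62
fit [ 0.4404 -0.2308] extent model [18.5 22.5] mask 17 21
time_s: 5.08
position: [0.578, 0.1851, 0.2442]
tcp_rot: [[-1.0, 0.003, 0.004], [0.003, 1.0, 0.0], [-0.004, 0.0, -1.0]]
force: [-0.2, 0.2, 0.2]
opening: 1.001
grasp_force: 0.0
t 5.08 pos [0.578  0.1851 0.2442] x [-1.     0.003 -0.004] z [ 0.004  0.    -1.   ] op 1.001 F [-0.2  0.2  0.2] g 0.0
thick_spindle [([0.6064, 0.2447, 0.1106], 0.94)]
slim_spindle [([0.6061, 0.1219, 0.1121], 0.72)]
sander [([0.6104, 0.1814, 0.001], 0.78)]
```

View pics/w2.png

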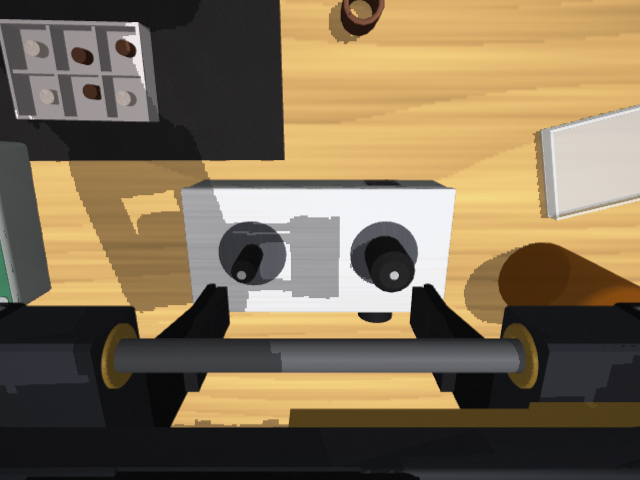

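```bash
cat >> look.py <<'E'
def dot(d,u,v,w=9):  # centroid of the bright dot on a dark spindle top near (u,v)
    u,v=int(round(u)),int(round(v)); g=d['color'][v-w:v+w+1,u-w:u+w+1].mean(2)
    m=(g>110).astype(np.uint8); n,l,s,c=cv2.connectedComponentsWithStats(m)
    k=min(range(1,n),key=lambda i:np.hypot(*(c[i]-w))); return np.array([u-w,v-w])+c[k],int(s[k,4])
E
python3 - <<'E'
from look import *
import pickle
d=capture('wrist'); a=dot(d,241,275),dot(d,394,274); print(a)
for q in a: print(onz(d,q[0],.11))
pickle.dump((d,a),open('v1.pkl','wb'))
E
python3 -m jog '25 50 0 0 0 0 87;0 0 0 0 0 0 87'
python3 - <<'E'
from look import *
import pickle
d0,a0=pickle.load(open('v1.pkl','rb')); st(); d=show('wrist','w3')
for i,g in enumerate([(.606,.122,.111),(.606,.2447,.111)]):
    p=px(d,g); q=dot(d,*p,w=12); print(p,q,onz(d,q[0],.11),tri([(d0,a0[i][0]),(d,q[0])]))
q=trace('wrist','narrow_sleeve')
for k in q[:1]: cylfit(d,k['pixels'],.017,.04,0,(.403,.22))
E
```

```text
((array([239.33333333, 282.19444444]), 36), (array([391.31034483, 281.72413793]), 29))
[0.60915697 0.12483005 0.11      ]
[0.6087438  0.24549761 0.11      ]
time_s: 5.58
position: [0.5451, 0.2393, 0.2448]
tcp_rot: [[-1.0, -0.005, -0.002], [-0.005, 1.0, 0.001], [0.002, 0.001, -1.0]]
force: [0.7, -0.2, 0.4]
opening: 0.999
grasp_force: 0.0
t 5.58 pos [0.5451 0.2393 0.2448] x [-1.    -0.005  0.002] z [-0.002  0.001 -1.   ] op 0.999 F [ 0.7 -0.2  0.4] g 0.0
[172.15424746 308.53083087] (array([176.23809524, 312.35714286]), 42) [0.60996539 0.12451891 0.11      ] (array([0.60826717, 0.1255554 , 0.11268949]), np.float64(0.00023637858293645841))
[323.4445101  309.07470215] (array([324.06976744, 313.55813953]), 43) [0.61057727 0.24525823 0.11      ] (array([0.60741186, 0.24488229, 0.11465226]), np.float64(0.0005388379787554243))
fit [0.4032 0.2227] extent model [40.9 51. ] mask 41 49
```

```bash
python3 - <<'E'
from look import *
d=cv2.imread('pics/w3.png'); c=d[240:340,130:380]; cv2.imwrite('pics/w3c.png',cv2.resize(c,None,fx=3,fy=3,interpolation=cv2.INTER_CUBIC))
E
python3 -m jog '47 -5.5 20 0 0 0 87;47 -5.5 20 0 0 0 87;48 -5.5 20 0 0 0 87;0 0 50 0 0 0 87;0 0 45 0 0 0 87;0 0 0 0 0 0 87'
```

```text
time_s: 6.42
position: [0.4047, 0.2188, 0.0875]
tcp_rot: [[-1.0, 0.001, -0.007], [0.001, 1.0, -0.002], [0.007, -0.002, -1.0]]
force: [-0.1, -0.0, 0.1]
opening: 0.999
grasp_force: 0.0
```

View pics/w3c.png

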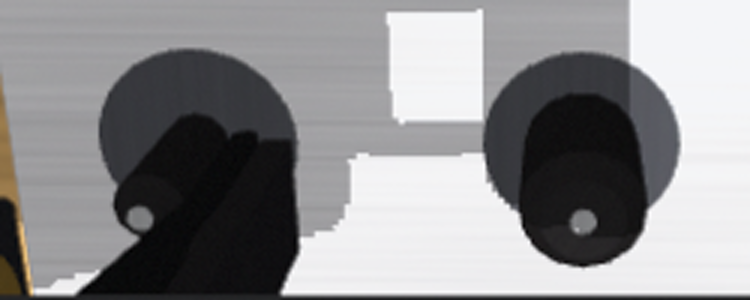

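```bash
python3 -m jog '1 4 28 0 0 0 87;0 0 0 0 0 0 87;0 0 0 0 0 0 87'
```

```text
time_s: 6.8
position: [0.4065, 0.224, 0.0632]
tcp_rot: [[-1.0, 0.0, 0.003], [0.0, 1.0, 0.001], [-0.003, 0.001, -1.0]]
force: [-0.3, 0.3, -0.6]
opening: 0.999
grasp_force: 0.0
```

```bash
python3 -m jog '3.5 -1 15 0 0 0 87;0 0 14 0 0 0 60;0 0 0 0 0 0 28;0 0 0 0 0 0 28;0 0 0 0 0 0 28;0 0 0 0 0 0 28;0 0 0 0 0 0 28'
```

```text
time_s: 7.68
position: [0.4019, 0.223, 0.0327]
tcp_rot: [[-1.0, 0.0, 0.0], [0.0, 1.0, 0.0], [-0.0, 0.0, -1.0]]
force: [-0.2, -0.0, 0.4]
opening: 0.404
grasp_force: 0.1
```

```bash
python3 -m jog '0 0 0 0 0 0 28;0 0 0 0 0 0 28;0 0 0 0 0 0 60;0 0 0 0 0 0.01 60;0 0 0 0 0 0.17 60;0 0 0 0 0 0.18 60;0 0 0 0 0 0.18 60;0 0 0 0 0 0.18 60;0 0 0 0 0 0.18 60;0 0 0 0 0 0.18 60;0 0 0 0 0 0.18 60;0 0 0 0 0 0.18 60'
python3 -m jog '0 0 0 0 0 0.13 40;0 0 0 0 0 0 28;0 0 0 0 0 0 28;0 0 0 0 0 0 28;0 0 0 0 0 0 28;0 0 0 0 0 0 28'
```

```text
time_s: 9.18
position: [0.4018, 0.2229, 0.0324]
tcp_rot: [[-0.124, 0.992, -0.0], [0.992, 0.124, -0.0], [-0.0, -0.0, -1.0]]
force: [0.5, -0.6, -0.6]
opening: 0.686
grasp_force: 0.0
time_s: 9.93
position: [0.4019, 0.2229, 0.0325]
tcp_rot: [[-0.001, 1.0, 0.0], [1.0, 0.001, -0.0], [-0.0, 0.0, -1.0]]
force: [0.4, 0.4, -0.6]
opening: 0.374
grasp_force: 30.0
```

```bash
python3 -m jog '0 0 -60 0 0 0 28;0 0 -60 0 0 0 28;-19.6 41.3 0 0 0 0 28;-19.6 41.3 0 0 0 0 28;-19.6 41.3 0 0 0 0 28;-19.6 41.3 0 0 0 0 28;-19.8 41.4 0 0 0 0 28;0 0 0 0 0 0 28;0 0 0 0 0 0 28'
python3 - <<'E'
from look import *
st(); d=show('wrist','w4'); t=show('top','t4')
c=d['color'][:,:,::-1]; cv2.imwrite('pics/w4.png',c)
q=place_of('wrist','slim_spindle'); print([(np.round(k['at'],4),k['conf']) for k in q[:2]])
E
```

```text
time_s: 11.05
position: [0.6071, 0.1249, 0.1519]
tcp_rot: [[-0.0, 1.0, -0.003], [1.0, 0.0, 0.0], [0.0, -0.003, -1.0]]
force: [-0.9, 0.1, -0.4]
opening: 0.374
grasp_force: 30.0
t 11.05 pos [0.6071 0.1249 0.1519] x [-0.  1.  0.] z [-0.003  0.    -1.   ] op 0.374 F [-0.9  0.1 -0.4] g 30.0
[]
```

View pics/w4.png

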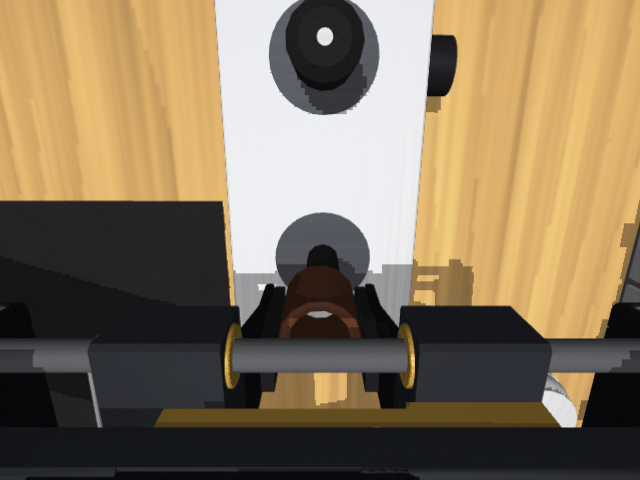

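```bash
python3 - <<'E'
from look import *
st(); d=capture('wrist'); q=dot(d,325,37,w=14); print(q, onz(d,q[0],.11),onz(d,q[0],.112))
E
python3 -m jog '0 1 10 0 0 0 28;0 0 8 0 0 0 28;0 0 4 0 0 0 28;0 0 0 0 0 0 28'
```

```text
t 11.2 pos [0.6069 0.1256 0.1523] x [-0.002  1.     0.   ] z [-0.002  0.    -1.   ] op 0.375 F [-0.1  1.  -0.6] g 30.0
(array([325.30769231,  37.97165992]), 247) [0.60971612 0.24557077 0.11      ] [0.60969249 0.24517433 0.112     ]
time_s: 11.75
position: [0.6092, 0.1248, 0.1298]
tcp_rot: [[-0.001, 1.0, -0.001], [1.0, 0.001, -0.0], [-0.0, -0.001, -1.0]]
force: [-0.1, -1.1, -0.3]
opening: 0.373
grasp_force: 30.0
```

```bash
python3 -m jog '0 0 10 0 0 0 28;0 0 10 0 0 0 28;0 0 10 0 0 0 28;0 0 4 0 0 0 28;0 0 0 0 0 0 28'
```

```text
time_s: 12.38
position: [0.6093, 0.1249, 0.096]
tcp_rot: [[-0.001, 1.0, -0.001], [1.0, 0.001, -0.0], [-0.0, -0.001, -1.0]]
force: [-1.0, -0.3, 0.6]
opening: 0.375
grasp_force: 30.0
```

```bash
python3 -m jog '0 0 3 0 0 0 28;0 0 1.5 0 0 0 28;0 0 0 0 0 0 28'
python3 -m jog '0 0 0 0 0 0 60;0 0 0 0 0 0 60;0 0 0 0 0 0 60;0 0 -40 0 0 0 87;0 0 -50 0 0 0 87;0 0 -30 0 0 0 87'
```

```text
time_s: 12.75
position: [0.6097, 0.1249, 0.0926]
tcp_rot: [[-0.001, 1.0, 0.001], [1.0, 0.001, -0.0], [-0.0, 0.001, -1.0]]
force: [-0.6, 0.5, 2.4]
opening: 0.374
grasp_force: 30.0
time_s: 13.5
position: [0.6105, 0.1249, 0.2145]
tcp_rot: [[-0.001, 1.0, 0.003], [1.0, 0.001, 0.0], [0.0, 0.003, -1.0]]
force: [0.6, 0.1, 1.1]
opening: 0.933
grasp_force: 0.0
```

```bash
python3 -m jog '-50.7 -24.3 -5 0 0 0 87;-50.7 -24.3 -5 0 0 0 87;-50.7 -24.3 -5 0 0 0 87;-50.7 -24.3 -5 0 0 0 87;-50.7 -24.3 -5 0 0 0 87;-50.7 -24.3 -5 0 0 0 87;-50.7 -24.3 0 0 0 0 87;0 0 0 0 0 0 87;0 0 0 0 0 0 87'
python3 - <<'E'
from look import *
st(); d=show('wrist','w5')
for k in trace('wrist','wide_sleeve')[:1]: print(k['conf']); cylfit(d,k['pixels'],.025,.04,0,(.44,-.23))
for n in ['lever_grip','catch_grip','catch_axle','control']: print(n,[(np.round(q['at'],4).tolist(),round(q['conf'],2)) for q in place_of('wrist',n)[:2]])
E
```

```text
time_s: 14.62
position: [0.4394, -0.2299, 0.2419]
tcp_rot: [[0.001, 1.0, -0.0], [1.0, -0.001, 0.001], [0.001, -0.0, -1.0]]
force: [0.4, -0.2, 0.1]
opening: 1.0
grasp_force: 0.0
t 14.62 pos [ 0.4394 -0.2299  0.2419] x [0.001 1.    0.001] z [-0.     0.001 -1.   ] op 1.0 F [ 0.4 -0.2  0.1] g 0.0
0.7
fit [ 0.438  -0.2288] extent model [53.3 58.5] mask 52 56
lever_grip []
catch_grip [([0.626, -0.1457, 0.0838], 0.72)]
catch_axle [([0.5607, -0.1466, 0.0854], 0.67)]
control [([0.5898, -0.199, 0.0004], 0.88)]
```

View pics/w5.png

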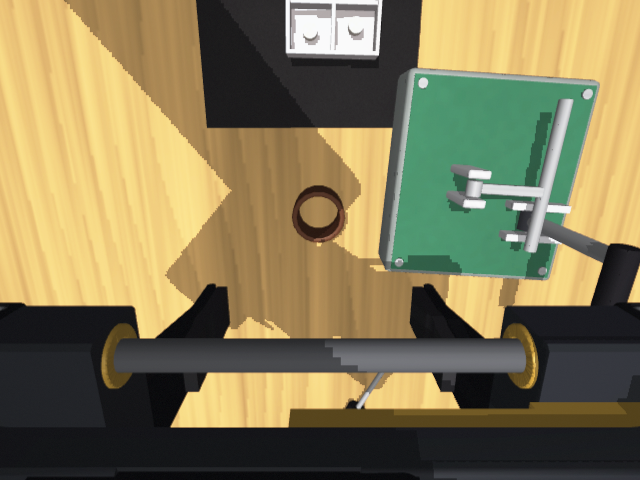

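```bash
python3 -m jog '1 -2 50 0 0 0 80;0 0 50 0 0 0 80;0 0 50 0 0 0 80;0 0 37 0 0 0 80;0 0 20 0 0 0 70;0 0 0 0 0 0 46;0 0 0 0 0 0 46;0 0 0 0 0 0 46;0 0 0 0 0 0 46;0 0 0 0 0 0 46'
```

```text
time_s: 16.18
position: [0.4383, -0.2295, 0.0361]
tcp_rot: [[-0.0, 1.0, 0.002], [1.0, 0.0, -0.001], [-0.001, 0.002, -1.0]]
force: [2.1, 1.0, 6.9]
opening: 0.56
grasp_force: 30.0
```

```bash
python3 -m jog '0 0 0 0 0 0 75;0 0 0 0 0 0 75;0 0 0 0 0 0.18 75;0 0 0 0 0 0.18 75;0 0 0 0 0 0.18 75;0 0 0 0 0 0.18 75;0 0 0 0 0 0.18 75;0 0 0 0 0 0.18 75;0 0 0 0 0 0.18 75;0 0 0 0 0 0.18 75;0 0 0 0 0 0.13 75;0 0 0 0 0 0 60'
python3 -m jog '0 0 0 0 0 0 45;0 0 0 0 0 0 45;0 0 0 0 0 0 45;0 0 0 0 0 0 45;0 0 0 0 0 0 45'
```

```text
time_s: 17.68
position: [0.4375, -0.2291, 0.0349]
tcp_rot: [[1.0, 0.003, -0.0], [0.003, -1.0, 0.0], [-0.0, -0.0, -1.0]]
force: [0.1, -0.4, -0.0]
opening: 0.813
grasp_force: 0.0
time_s: 18.3
position: [0.4376, -0.2291, 0.035]
tcp_rot: [[1.0, 0.001, -0.0], [0.001, -1.0, 0.0], [-0.0, -0.0, -1.0]]
force: [-0.5, 0.0, -0.4]
opening: 0.577
grasp_force: 30.0
```

```bash
python3 -m jog '0 0 -60 0 0 0 45;0 0 -60 0 0 0 45;19 -52.7 -10 0 0 0 45;19 -52.7 0 0 0 0 45;19 -52.7 0 0 0 0 45;19 -52.7 0 0 0 0 45;19 -52.7 0 0 0 0 45;19 -52.7 0 0 0 0 45;19 -52.7 0 0 0 0 45;19 -52.7 0 0 0 0 45;19 -52.8 0 0 0 0 45;0 0 0 0 0 0 45'
python3 -m jog '0 0 0 0 0 0 45;0 0 0 0 0 0 45'
```

```text
time_s: 19.8
position: [0.6086, 0.2495, 0.1648]
tcp_rot: [[1.0, 0.006, 0.002], [0.006, -1.0, 0.001], [0.002, -0.001, -1.0]]
force: [-0.2, -0.3, -0.4]
opening: 0.572
grasp_force: 30.0
time_s: 20.05
position: [0.6073, 0.244, 0.1648]
tcp_rot: [[1.0, -0.0, -0.001], [-0.0, -1.0, -0.001], [-0.001, 0.001, -1.0]]
force: [0.3, -0.2, -0.2]
opening: 0.574
grasp_force: 30.0
```

```bash
python3 -m jog '1.7 -1.3 10 0 0 0 45;0 0 10 0 0 0 45;0 0 8 0 0 0 45;0 0 4 0 0 0 45;0 0 0 0 0 0 45'
```

```text
time_s: 20.68
position: [0.6088, 0.2458, 0.132]
tcp_rot: [[1.0, 0.002, -0.003], [0.002, -1.0, -0.002], [-0.003, 0.002, -1.0]]
force: [-0.6, -4.6, -1.9]
opening: 0.572
grasp_force: 30.0
```

```bash
python3 -m jog '0 0.8 3 0 0 0 45;0 0 5 0 0 0 45;0 0 0 0 0 0 45'
```

```text
time_s: 21.05
position: [0.6095, 0.2454, 0.1247]
tcp_rot: [[1.0, 0.002, -0.001], [0.002, -1.0, -0.001], [-0.001, 0.001, -1.0]]
force: [-1.9, -5.0, -1.2]
opening: 0.569
grasp_force: 30.0
```

```bash
python3 -m jog '-0.4 1.2 2 0 0 0 45;0 0 0 0 0 0 45;0 0 0 0 0 0 45'
```

```text
time_s: 21.42
position: [0.6096, 0.2452, 0.123]
tcp_rot: [[1.0, 0.001, 0.001], [0.001, -1.0, 0.001], [0.001, -0.001, -1.0]]
force: [-1.5, -2.4, -0.8]
opening: 0.569
grasp_force: 30.0
```

```bash
python3 -m jog '-0.4 0.8 6 0 0 0 45;0 0 6 0 0 0 45;0 0 6 0 0 0 45;0 0 6 0 0 0 45;0 0 0 0 0 0 45'
```

```text
time_s: 22.05
position: [0.6085, 0.244, 0.0982]
tcp_rot: [[1.0, 0.001, -0.001], [0.001, -1.0, -0.0], [-0.001, 0.0, -1.0]]
force: [-0.3, -0.3, -0.1]
opening: 0.577
grasp_force: 30.0
```

```bash
python3 -m jog '0 0 3 0 0 0 45;0 0 2 0 0 0 45;0 0 0 0 0 0 45'
```

```text
time_s: 22.42
position: [0.6091, 0.244, 0.095]
tcp_rot: [[1.0, 0.001, 0.001], [0.001, -1.0, 0.0], [0.001, -0.0, -1.0]]
force: [-1.5, -0.9, 4.2]
opening: 0.572
grasp_force: 30.0
```

```bash
python3 -m jog '0 0 0 0 0 0 65;0 0 0 0 0 0 72;0 0 0 0 0 0 72;0 0 -40 0 0 0 72;0 0 -50 0 0 0 80;0 0 -50 0 0 -0.18 87;0 0 0 0 0 -0.18 87;0 0 0 0 0 -0.18 87;0 0 0 0 0 -0.18 87;0 0 0 0 0 -0.18 87;0 0 0 0 0 -0.18 87;0 0 0 0 0 -0.18 87'
python3 -m jog '-50 0 0 0 0 -0.18 87;-50 0 0 0 0 -0.13 87;-20 0 0 0 0 0 87;0 0 0 0 0 0 87'
python3 - <<'E'
from look import *
st(); d=show('wrist','w6')
cv2.imwrite('pics/w6.png',d['color'][:,:,::-1])
for n in ['wide_sleeve','narrow_sleeve']:
    print(n,[(np.round(q['at'],4).tolist(),round(q['conf'],2)) for q in place_of('wrist',n)[:2]])
    for k in trace('wrist',n)[:1]: cylfit(d,k['pixels'],.025 if n[0]=='w' else .017,.04,.06,(.609,.2))
E
```

```text
time_s: 23.92
position: [0.6088, 0.244, 0.2337]
tcp_rot: [[0.299, 0.954, -0.0], [0.954, -0.299, -0.0], [-0.0, -0.0, -1.0]]
force: [-0.7, -0.3, 0.6]
opening: 1.001
grasp_force: 0.0
time_s: 24.42
position: [0.5878, 0.1259, 0.2341]
tcp_rot: [[0.003, 1.0, 0.001], [1.0, -0.003, 0.001], [0.001, 0.001, -1.0]]
force: [0.5, 0.7, 0.7]
opening: 1.0
grasp_force: 0.0
t 24.43 pos [0.5878 0.1259 0.2341] x [0.003 1.    0.001] z [ 0.001  0.001 -1.   ] op 1.0 F [0.5 0.7 0.7] g 0.0
wide_sleeve []
fit [0.6102 0.2457] extent model [74.4 83.5] mask 72 82
narrow_sleeve [([0.6131, 0.1209, 0.0556], 0.71)]
fit [0.6105 0.1267] extent model [45.2 53.4] mask 45 52
```

View pics/w6.png

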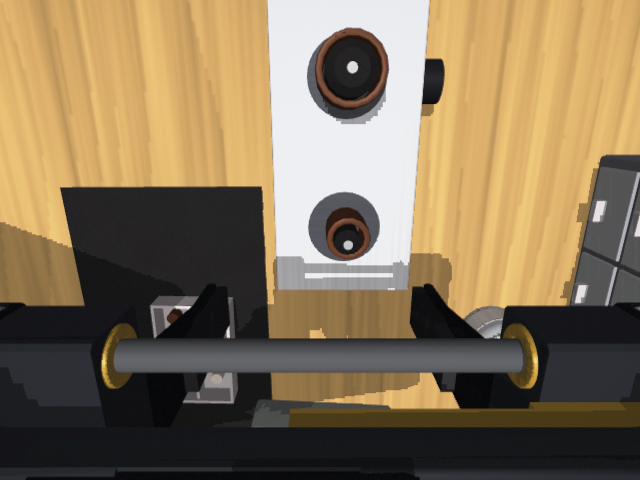

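```bash
python3 -m jog '-53.7 3.2 -6.6 0 0 0 87;-53.7 3.2 -6.6 0 0 0 87;-53.7 3.2 -6.6 0 0 0 87;-53.7 3.2 -6.6 0 0 0 87;-53.7 3.2 -6.6 0 0 0 87;-53.7 3.2 -6.6 0 0 0 87;-53.7 3.2 -6.6 0 0 0 87;0 0 0 0 0 0 87;0 0 0 0 0 0 87'
cat > pts.py <<'E'
from look import *
st(); d=capture('wrist')
import sys,pickle
cv2.imwrite(f'pics/{sys.argv[1]}.png',d['color'][:,:,::-1]); pickle.dump(d,open(sys.argv[1]+'.pkl','wb'))
for n in ['lever_grip','lever_axle','catch_grip','catch_axle','control']: print(n,[(np.round(q['at'],4).tolist(),round(q['conf'],2)) for q in place_of('wrist',n)[:2]])
E
python3 pts.py c1
python3 -m jog '40 -40 0 0 0 0 87;0 0 0 0 0 0 87;0 0 0 0 0 0 87'
python3 pts.py c2
```

```text
time_s: 25.8
position: [0.6098, -0.2479, 0.2797]
tcp_rot: [[-0.001, 1.0, -0.001], [1.0, 0.001, 0.001], [0.001, -0.001, -1.0]]
force: [-0.2, -0.7, 0.6]
opening: 1.002
grasp_force: 0.0
t 25.8 pos [ 0.6098 -0.2479  0.2797] x [-0.001  1.     0.001] z [-0.001  0.001 -1.   ] op 1.002 F [-0.2 -0.7  0.6] g 0.0
lever_grip [([0.6241, -0.2718, 0.1542], 0.65)]
lever_axle [([0.6266, -0.2682, 0.0522], 0.97)]
catch_grip [([0.6264, -0.1477, 0.0861], 0.62)]
catch_axle [([0.5642, -0.1475, 0.087], 0.84)]
control [([0.5895, -0.1967, 0.0002], 0.64)]
time_s: 26.48
position: [0.5704, -0.2089, 0.281]
tcp_rot: [[-0.001, 1.0, 0.002], [1.0, 0.001, -0.001], [-0.001, 0.002, -1.0]]
force: [0.4, 0.2, 0.1]
opening: 0.998
grasp_force: 0.0
t 26.48 pos [ 0.5704 -0.2089  0.281 ] x [-0.001  1.    -0.001] z [ 0.002 -0.001 -1.   ] op 0.998 F [0.4 0.2 0.1] g 0.0
lever_grip [([0.6254, -0.2742, 0.1614], 0.95)]
lever_axle [([0.6251, -0.2692, 0.0479], 0.91)]
catch_grip [([0.6255, -0.1489, 0.0865], 0.9)]
catch_axle [([0.5642, -0.1452, 0.0854], 0.72), ([0.6263, -0.2695, 0.0492], 0.29)]
control [([0.627, -0.2689, 0.0482], 0.63), ([0.5909, -0.1975, 0.0009], 0.56)]
```

View pics/c1.png

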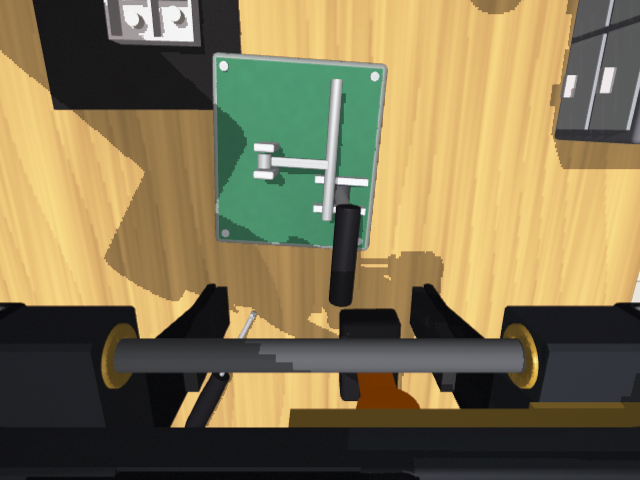

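View pics/c2.png

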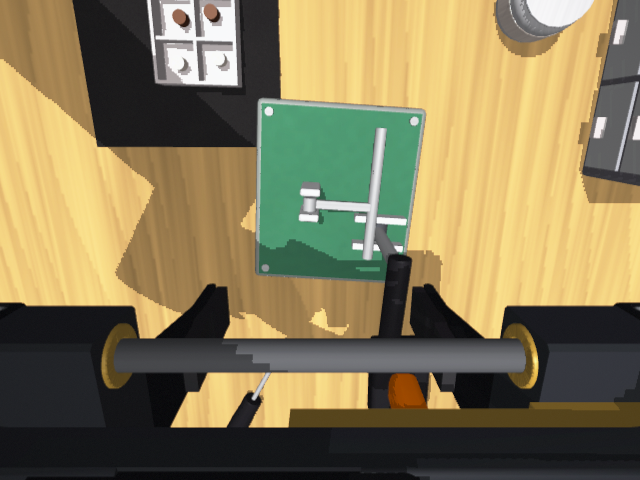

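```bash
python3 - <<'E'
from look import *
import pickle
d1,d2=[pickle.load(open(f'c{i}.pkl','rb')) for i in (1,2)]
P={}
for n,a,b in [('bar+70',(336.5,80),(380.5,129)),('bar-50',(327.5,219),(368,258)),('barMid',(331.5,164),(374,208)),('pivot',(264,161),(309.5,203)),('leverTop-shaft end',(348,207),(399,259)),('corner BL',(216,241),(258,273)),('corner TL',(216,54),(262,99)),('corner TR',(386,66),(424,108))]:
    x,r=tri([(d1,a),(d2,b)]); print(n,np.round(x,4),round(r,4)); P[n]=x
v=P['bar+70']-P['bar-50']; print('bar len',np.linalg.norm(v),'yaw',np.degrees(np.arctan2(-v[0],v[1])))
for z in (.16,): print(onz(d1,(348,207),z),onz(d1,(341,304),z))
for z in (.082,): print([np.round(onz(d1,p,z),4) for p in [(336.5,80),(327.5,219),(331.5,164)]],[np.round(onz(d2,p,z),4) for p in [(380.5,129),(368,258)]])
E
```

```text
bar+70 [ 0.624  -0.1286  0.0841] 0.0002
bar-50 [ 0.6176 -0.2464  0.0853] 0.0
barMid [ 0.6203 -0.1963  0.0918] 0.0002
pivot [ 0.5618 -0.1938  0.0849] 0.0004
leverTop-shaft end [ 0.63   -0.2193  0.1619] 0.0003
corner BL [ 0.5056 -0.2759  0.0542] 0.0011
corner TL [ 0.5175 -0.1029  0.0496] 0.0003
corner TR [ 0.6737 -0.1099  0.0304] 0.0004
bar len 0.11803858404876705 yaw -3.1187423381511943
[ 0.63040727 -0.21944935  0.16      ] [ 0.62681322 -0.29514002  0.16      ]
[array([ 0.6243, -0.1281,  0.082 ]), array([ 0.6176, -0.2472,  0.082 ]), array([ 0.6208, -0.197 ,  0.082 ])] [array([ 0.6241, -0.1288,  0.082 ]), array([ 0.618 , -0.2476,  0.082 ])]
```

```bash
python3 -m jog '0 0 0 0 0 0.054 40;21 16.4 20 0 0 0 40;21 16.4 20 0 0 0 40;21 16.4 20 0 0 0 40;0 0 50 0 0 0 40;0 0 46 0 0 0 40;0 0 0 0 0 0 40;0 0 0 0 0 0 40'
```

```text
time_s: 27.78
position: [0.6236, -0.1496, 0.1256]
tcp_rot: [[0.054, 0.999, 0.002], [0.999, -0.054, -0.001], [-0.001, 0.002, -1.0]]
force: [-0.2, 0.3, 0.1]
opening: 0.461
grasp_force: 0.0
```

```bash
python3 -m jog '0 0 20 0 0 0 40;0 0 20 0 0 0 40;0 0 0 0 0 0 5;0 0 0 0 0 0 5;0 0 0 0 0 0 5;0 0 0 0 0 0 5;0 0 0 0 0 0 5'
```

```text
time_s: 28.65
position: [0.6225, -0.149, 0.0849]
tcp_rot: [[0.054, 0.999, 0.001], [0.999, -0.054, -0.0], [-0.0, 0.001, -1.0]]
force: [0.1, -0.6, 2.2]
opening: 0.102
grasp_force: 30.0
```

```bash
python3 -m jog '0 -1.2 -15.1 0 0 0 5;0 -5.1 -14.3 0 0 0 5;0 -8.6 -12.5 0 0 0 5;0 0 0 0 0 0 5'
```

```text
time_s: 29.15
position: [0.6088, -0.1481, 0.1288]
tcp_rot: [[0.054, 0.999, 0.005], [0.999, -0.054, -0.001], [-0.001, 0.005, -1.0]]
force: [5.8, 1.0, 1.8]
opening: 0.101
grasp_force: 30.0
```

```bash
python3 -m jog '0 -11.5 -9.8 0 0 0 5;0 -13.7 -6.5 0 0 0 5;0 -14.9 -2.8 0 0 0 5;0 0 0 0 0 0 5'
```

```text
time_s: 29.65
position: [0.5675, -0.1455, 0.1483]
tcp_rot: [[0.054, 0.999, 0.002], [0.999, -0.054, -0.0], [-0.0, 0.002, -1.0]]
force: [-0.1, 3.6, 14.6]
opening: 0.103
grasp_force: 30.0
```

```bash
python3 -m jog '0 -15.1 0.2 0 0 0 5;0 -14.3 4.1 0 0 0 5;0 -12.5 8.6 0 0 0 5;0 -9.8 11.5 0 0 0 5;0 0 0 0 0 0 5'
```

```text
time_s: 30.28
position: [0.5148, -0.1424, 0.12]
tcp_rot: [[0.054, 0.999, -0.002], [0.999, -0.054, 0.002], [0.001, -0.002, -1.0]]
force: [4.2, 2.2, -3.4]
opening: 0.101
grasp_force: 30.0
```

```bash
python3 -m jog '0 0 0 0 0 0 40;0 0 0 0 0 0 50;0 0 0 0 0 0 50;0 0 -40 0 0 0 50;0 0 -40 0 0 0 50;0 0 -40 0 0 0 50;-30.7 29.9 0 0 0 0 50;-30.7 29.9 0 0 0 0 50;-30.7 29.9 0 0 0 0 50;-30.7 29.9 0 0 0 0 50;0 0 0 0 0 0 50;0 0 0 0 0 0 50'
python3 - <<'E'
from look import *
st()
for c in ['wrist','top','scene']:
    d=capture(c)
    for n in ['catch_grip','lever_grip','wide_sleeve','narrow_sleeve']: print(c,n,[(np.round(q['at'],4).tolist(),round(q['conf'],2)) for q in place_of(c,n)[:2]])
E
```

```text
time_s: 31.78
position: [0.6276, -0.2716, 0.2403]
tcp_rot: [[0.054, 0.999, -0.002], [0.999, -0.054, 0.001], [0.001, -0.002, -1.0]]
force: [-0.2, -0.2, 0.4]
opening: 0.574
grasp_force: 0.0
t 31.77 pos [ 0.6276 -0.2716  0.2403] x [0.054 0.999 0.001] z [-0.002  0.001 -1.   ] op 0.574 F [-0.2 -0.2  0.4] g 0.0
wrist catch_grip [([0.5122, -0.1387, 0.0976], 0.62)]
wrist lever_grip [([0.6238, -0.2722, 0.1602], 0.74)]
wrist wide_sleeve []
wrist narrow_sleeve []
top catch_grip [([0.5872, -0.1947, 0.0013], 0.67), ([0.608, 0.1827, 0.0005], 0.18)]
top lever_grip []
top wide_sleeve [([0.6114, 0.2474, 0.0605], 0.74), ([0.5858, -0.1935, 0.0031], 0.65)]
top narrow_sleeve [([0.6139, 0.1261, 0.0603], 0.46)]
scene catch_grip [([0.5061, -0.1471, 0.0947], 0.46), ([0.4526, -0.0245, 0.0014], 0.38)]
scene lever_grip [([0.6223, -0.2713, 0.1592], 0.55)]
scene wide_sleeve [([0.6087, 0.2433, 0.0617], 0.85), ([0.5087, -0.1447, 0.1004], 0.26)]
scene narrow_sleeve [([0.6078, 0.1275, 0.0549], 0.5), ([0.4526, -0.0267, -0.0047], 0.34)]
```

```bash
python3 -m jog '0 0 40 0 0 0 50;0 0 37 0 0 0 50;0 0 0 0 0 0 50;0 0 0 0 0 0 12;0 0 0 0 0 0 12;0 0 0 0 0 0 12;0 0 0 0 0 0 12'
```

```text
time_s: 33.4
position: [0.6272, -0.2723, 0.1647]
tcp_rot: [[0.053, 0.999, -0.004], [0.999, -0.053, -0.0], [-0.001, -0.004, -1.0]]
force: [-7.6, -0.9, 4.5]
opening: 0.207
grasp_force: 3.5
```

```bash
python3 -m jog '0 0 0 0 0 0 12;0 -12.1 0.7 0 0 0 12;0 -11.9 2 0 0 0 12;0 -11.6 3.2 0 0 0 12;0 0 0 0 0 0 12'
```

```text
time_s: 34.02
position: [0.5959, -0.2705, 0.1601]
tcp_rot: [[0.055, 0.998, 0.009], [0.998, -0.055, -0.002], [-0.001, 0.01, -1.0]]
force: [4.5, 3.2, 4.9]
opening: 0.199
grasp_force: 30.0
```

```bash
python3 -m jog '0 -11.3 4.6 0 0 0 12;0 -10.6 5.7 0 0 0 12;0 -9.9 6.9 0 0 0 12;0 0 0 0 0 0 12;0 0 0 0 0 0 12'
python3 - <<'E'
from look import *
s=st(); p=s['position']; print('angle est',np.arctan2(.627-p[0],p[2]-.003-.05))
for c in ['wrist','scene']:
    d=capture(c); print(c,[(np.round(q['at'],4).tolist(),round(q['conf'],2)) for n in ('lever_grip','catch_grip') for q in place_of(c,n)[:1]])
E
```

```text
time_s: 34.65
position: [0.5641, -0.2686, 0.1424]
tcp_rot: [[0.055, 0.998, 0.008], [0.998, -0.055, -0.001], [-0.001, 0.008, -1.0]]
force: [5.0, 3.0, 3.4]
opening: 0.196
grasp_force: 30.1
t 34.65 pos [ 0.5641 -0.2686  0.1424] x [ 0.055  0.998 -0.001] z [ 0.008 -0.001 -1.   ] op 0.196 F [5.  3.  3.4] g 30.1
angle est 0.6128729674479104
wrist [([0.5625, -0.2687, 0.1382], 0.6), ([0.5138, -0.1395, 0.1016], 0.93)]
scene [([0.5608, -0.268, 0.1409], 0.78), ([0.5085, -0.1469, 0.098], 0.57)]
```

```bash
python3 -m jog '0 -3.5 2.5 0 0 0 12;0 -1.5 1 0 0 0 12;0 0 0 0 0 0 12;0 0 0 0 0 0 12;0 0 0 0 0 0 12;0 0 0 0 0 0 12;0 0 0 0 0 0 12;0 0 0 0 0 0 12'
python3 - <<'E'
from look import *
s=st(); p=s['position']; print('angle est',np.arctan2(.627-p[0],p[2]-.003-.05))
E
```

```text
time_s: 35.95
position: [0.56, -0.2684, 0.1392]
tcp_rot: [[0.055, 0.998, 0.009], [0.998, -0.055, -0.002], [-0.001, 0.01, -1.0]]
force: [6.8, 3.4, 3.2]
opening: 0.194
grasp_force: 30.1
t 35.95 pos [ 0.56   -0.2684  0.1392] x [ 0.055  0.998 -0.001] z [ 0.009 -0.002 -1.   ] op 0.194 F [6.8 3.4 3.2] g 30.1
angle est 0.6610892211679626
```

```bash
python3 -c "
from rig import *
print(hand_in())"
```

```text
the job is handed in; nothing more can be done
None
```

I handed the job in at about 36 s with both sleeves seated and let go, the catch flipped over, and the gripper holding the lever at about 0.66 rad by my estimate (0.55 needed); the hand-in returned no verdict.

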